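Hardness check on a tilted plaster cast

ROBOT

A 6-joint arm with a two-finger parallel gripper is mounted at the origin on the work surface. World frame = base frame: x ahead of the robot, y to its left, z up, the work surface at z = 0. Lengths are in m, angles in rad, forces in N, time in s.
With the tool pointing down it reaches from about 0.25 to 0.725 m from the base axis. Payload 4 kg.
Tool frame: the origin (TCP) lies midway between the tips of the shut fingers; the grasp point (between the pads) lies 19 mm behind it; z points along the fingers, y is the line along which they close (so a half turn about z gives the same grasp; the last joint's range is limited). The gripper opens to 85 mm and grips with 20 to 120 N. Pads are 22 mm wide; open, the fingers measure 114 mm over their backs; the gripper's body (76 mm by 85 mm) begins 54 mm behind the grasp point. The pads swing forward as they close: fully open they stand 13 mm farther back than shut.
Start: joints at [1.224, 0.241, 0.005, 1.335, 0, 1.571], TCP at [0.17, 0.47, 0.231] pointing down, gripper open.
Joint ranges: [-2.72, 2.72], [-1.05, 1.87], [-1.09, 1.28], [-1.99, 2.15], [-1.42, 1.44], [-3.14, 3.14]. Speed limits (rad/s): [2.79, 2.79, 3.14, 3.14, 3.14, 3.14].

INTERFACE

Orientations are given as a unit quaternion [x, y, z, w].
In Python, from workcell import get_obs, camera, job_done, silhouettes gives the robot as it stands. The module is installed in compiled form; this text tells all that it offers.
- The arm moves only by the tool drive_tool, never from a script. Its argument "increments" is a list of rows, each a list of 3 entries, a list of its own where there are three numbers: the shift along the world's x, y, z in mm, then the turn, a rotation vector about the world's x, y, z in degrees, then the opening, from 0 (shut) to 1 (fully open). A call has 1 to 8 rows; each row shifts and turns the commanded pose from where the row before left it; what a row does not reach is not made up. A row lasts 1/12 s, in which the tool goes at most 41.7 mm and 7.16 degrees, less where a joint would pass 70% of its speed; a pose out of reach is approached as far as the arm can. A call is refused whole if a number of a shift passes 41.7 or a number of a turn 7.16, either way. A call with a gripper value outside its range is refused whole. The fingers move at their own pace and stop on an object; the grip force is fixed at half the most. Time passes only in rows, so rows that do not move let the fingers close. It gives the time, the measured TCP pose, the force, the opening and the grip force at its end, in the units of the state.
- get_obs(): the state, without advancing time (a new reading comes with each control period).
- camera(name): name is "scene" or "top" or "wrist"; returns a dict with "image" (400x640x3 uint8, red, green, blue), "K" (3x3 intrinsics, pixels), "k1" (the pictures are not rectified: a ray, as slopes to the right and down, at radius r is drawn at 1 + k1 r^2 times it, then the intrinsics apply), "view" (4x4, takes a point from world to camera coordinates). Camera axes: x right, y down, z forward; pixel columns grow to the right and rows downward; lengths in m; the calibration is good to about 2 mm. A picture is of the moment at which its call begins. There is no depth.
- job_done(): hands the job in; it is judged then, once.
Trained networks look in a picture, given as the dict that the camera call returned (one of the last four; its "shot" number tells which), for a name from the list of things; names that differ only in an ending like _2 or _b are one class to them, and where a whole thing is asked for, a point or a joint stands for the part that bears it (a point fixed in the world has none). Each returns a list of dicts, best first, with "conf" (0 to 1); they miss things now and then, are a little off and sometimes report something else, mostly with a low value. They report only what shows in the picture. A call takes as long as a camera call. They do not tell look-alikes from the thing itself.
- silhouettes(query, picture): "region" (400x640 bool, what is visible of it) and "bbox" ([left, top, right, bottom] in pixels, round what is visible of it).
The state is a dict: "clock": time; "joint_pos": joint angles; "joint_vel": joint speeds; "tau": joint torques, N m; "eef_pos": TCP position; "tool_rot": TCP orientation; "ft_force": force on the tool from outside, world axes, zero at the start; "ft_torque": the same for the moment, N m; "grip_width": finger opening in m; "grasp_force": force on a finger pad.
Only numpy, scipy, OpenCV 4.12 (cv2) and the standard library are available. Lean on these libraries where they do the work, as an engineer would, in place of code of your own. Each camera call takes 0.05 s, during which the arm holds its last target. There are 200 camera calls.

TASK

Take the blue pen-shaped hardness tester out of its black stand and set its tip on the red dot (not the green one) of the plaster cast on the tilting table, square to the cast's sloping face. Press gently until the rim of the metal nose stands within the red band of the plunger, about half-way in and never bottoming it, and finish still holding the tester there, steady at that reading. Do not shift the cast or the other things on the bench.

Things in the scene. Friction and masses are not known exactly. Their poses are not given: they have to be found in the camera images.
- probe: pen hardness tester, tip down in the stand, 0.1 kg. Blue square bar 22 x 22 mm, 85 mm long, under a black cap 18 mm across, 10 mm high. Origin: centre of the bar's lower end (it rests on the stand's top). z runs up along the tester, away from the tip; x, y normal to the flat sides. Below the origin: nose 14 mm across, 22 mm long, then the thin plunger; tip 38 mm below the origin when out
- probe_tip (a point): the rounded tip of the plunger (6 mm across), its lowest point, on the tester's axis; moves with the plunger
- plunger (a joint): how far the sprung plunger is pushed into the nose, m: 0 fully out (16 mm shows), 0.012 bottomed. It pushes back with 1 N plus 0.4 N per mm. The white plunger's red band begins 3 mm and ends 9 mm below the nose's rim when out: the rim stands within the band from 0.003 to 0.009, middle 0.006
- stand: fixed black block 60 x 60 x 48 mm, origin at the centre of its underside. A hole 20 mm across and 44 mm deep in the middle of its top holds the tester's nose loosely; the tester's flat sides are about parallel to the block's sides and it lifts straight up
- table_base: fixed base of the tilting table: plate 110 (x) x 100 (y) x 12 mm with two cheeks 57 mm high at y = +-46 mm, and a black knob outside the +y cheek; origin at the centre of its underside. The hinge runs along y, 45 mm above the underside
- tilt_table: tilting platform with the cream plaster cast clamped on it; origin on the hinge axis, z normal to the cast's flat top face, which lies 32 mm from the origin and measures 79 (x) x 70 (y) mm. Teeth 8 mm high stand on it in a half ring of 26 mm radius on the +x side. It leans towards its -x side by 15 to 24 degrees (varies), held by a very stiff hinge that a light touch does not move
- red_dot: flat red dot, 14 mm across, on the cast's flat top face; origin at its centre on the face, z along the outward normal of the face. The same-sized green dot lies 36 mm away in its -y direction
- bowl: loose yellow mixing bowl, 104 mm across, 50 mm high; origin under its centre; leave alone
- jar: loose white jar with blue cap, 60 mm across, 55 mm high; origin under its centre; leave alone
- spare_cast: loose pinkish spare plaster cast, about 79 x 70 x 30 mm; origin under its middle; leave alone
- spool: loose pale spool, 48 mm across, 60 mm high; origin under its centre; leave alone
- screwdriver: loose orange screwdriver lying on the bench; leave alone
Not all that is in view belongs to the job. There is more than one size of the probe; the job needs the middle-sized.

How it is judged:
On the way, in this order (a step that is already met when the one before it is completed fails the run):
1. the tester is lifted clear of its stand, held in the fingers (z of probe in the frame of stand above 0.09 m and contact force between probe and stand below 0.05 N and contact force between probe and the fingers above 2 N), for 0.1 s.
2. its tip presses on the red dot, square to the face, with the nose's rim within the red band (distance between probe_tip and red_dot below 0.007 m and angle between the z axis of probe and the z axis of red_dot, either way round below 0.175 rad and value of joint plunger between 0.003 and 0.009 m and contact force between probe and tilt_table between 1 and 8 N and contact force between probe and the fingers above 2 N and linear speed of probe below 0.03 m/s), for 0.3 s.
At the end, for the whole second after the job is handed in: Tester held in the fingers and steady, tip within 7 mm of the red dot centre, axis within 10 degrees of the face normal, plunger in 3 to 9 mm (rim within the red band), pressing with 1 to 8 N; cast within 8 mm and bystanders within 30 mm of where they began (all of step 2 and height (world z) of probe above 0.08 m and distance of red_dot from where it was at the start of the episode below 0.008 m and distance of each of bowl, jar, spare_cast, spool, screwdriver from where it was at the start of the episode below 0.03 m); the arm keeps its last pose, push and grip.
It fails at once if the plunger is bottomed (value of joint plunger above 0.0116 m).
It fails at once if the tester is pushed hard against the cast (over 12 N) (contact force between probe and tilt_table above 12 N).
It fails at once if the cast is shifted by over 8 mm (distance of red_dot from where it was at the start of the episode above 0.008 m).
It fails at once if a bystander is shifted by over 30 mm (distance of any of bowl, jar, spare_cast, spool, screwdriver from where it was at the start of the episode above 0.03 m).
It also fails if it takes over 42 s, if anything falls off the work surface, if the arm or the gripper's body presses on something with over 40 N, if the wrist force passes 120 N, or if a joint passes its speed limit or range.

## Working session

There is one attempt and no reset: what is moved stays moved. The work goes in short steps, Python scripts to look and compute and a tool call to move; the robot and the scene stay as the last step left them, time stands still between calls to the robot, and variables do not carry over. Pictures are saved under pics/ and viewed, at most 10 in all, crops included, and the job is handed in when it is done.

Besides the shell and the picture viewer there is one more tool, called after ">>>" as name(argument=value, ...) on one line, values as JSON. drive_tool: Moves the arm, as the interface text tells. Its arguments: {"type":"object","properties":{"increments":{"type":"array"}},"required":["increments"]}

```bash
mkdir -p pics; cat > h.py <<'E'
import numpy as np, cv2, pickle
from workcell import get_obs, camera, job_done, silhouettes
from scipy.spatial.transform import Rotation as R
def save(n,im,s=1): cv2.imwrite(f'pics/{n}.png',cv2.resize(im,None,fx=s,fy=s,interpolation=cv2.INTER_CUBIC)[:,:,::-1])
def proj(c,P):
    P=np.atleast_2d(P); q=P@c['view'][:3,:3].T+c['view'][:3,3]; s=q[:,:2]/q[:,2:]
    s=s*(1+c['k1']*(s**2).sum(1,keepdims=True)); K=c['K']; return s@K[:2,:2].T+K[:2,2]
def ray(c,uv):
    K=c['K']; d=(np.array(uv,float)-K[:2,2])/[K[0,0],K[1,1]]; s=d.copy()
    for _ in range(30): s=d/(1+c['k1']*(s@s))
    Rm=c['view'][:3,:3]; o=-Rm.T@c['view'][:3,3]; v=Rm.T@np.r_[s,1]; return o,v/np.linalg.norm(v)
def atz(c,uv,z): o,v=ray(c,uv); return o+v*(z-o[2])/v[2]
def tri(L):
    A=np.zeros((3,3));b=np.zeros(3)
    for c,uv in L:
        o,v=ray(c,uv);M=np.eye(3)-np.outer(v,v);A+=M;b+=M@o
    return np.linalg.solve(A,b)
E
python3 - <<'E'
from h import *
P={}
for n in ['scene','top','wrist']:
    c=camera(n);P[n]=c
    print(n,c['K'].tolist(),c['k1'],(-c['view'][:3,:3].T@c['view'][:3,3]).round(3), c['view'][2,:3].round(2))
    for q in ['probe','stand','tilt_table','table_base','red_dot','bowl','jar','spare_cast','spool','screwdriver']:
        try:print(n,q,[(round(d['conf'],2),np.array(d['bbox']).tolist(),np.argwhere(d['region']).mean(0)[::-1].round(1).tolist()) for d in silhouettes(q,c)])
        except Exception as e: print(q,e)
pickle.dump(P,open('p0.pkl','wb'))
save('a',np.vstack([P['scene']['image'],P['top']['image']]),.74)
save('w',P['wrist']['image'])
print(get_obs())
E
```

```text
scene [[395.19482168885804, 0.0, 322.24169269523344], [0.0, 395.19482168885804, 207.48964634809946], [0.0, 0.0, 1.0]] -0.07179746549356032 [1.312 0.174 0.616] [-0.84 -0.16 -0.52]
scene probe [(0.86, [468.9, 226.2, 496.5, 289.9], [479.6, 254.4]), (0.84, [463.6, 214.2, 483.1, 251.8], [471.5, 231.5]), (0.73, [435.8, 208.6, 450.8, 243.0], [441.9, 224.9])]
scene stand [(0.81, [451.0, 238.1, 469.0, 273.0], [459.9, 256.4])]
scene tilt_table [(0.68, [278.3, 244.8, 313.6, 269.7], [295.9, 256.1])]
scene table_base []
scene red_dot []
scene bowl [(0.66, [374.2, 212.5, 410.2, 241.0], [390.8, 225.4])]
scene jar [(0.81, [387.9, 251.5, 419.7, 284.5], [404.3, 268.4])]
scene spare_cast [(0.84, [169.8, 206.9, 203.3, 231.1], [185.1, 216.6])]
scene spool [(0.86, [454.8, 204.5, 472.5, 230.2], [463.3, 216.4])]
scene screwdriver [(0.73, [119.5, 249.8, 204.3, 279.1], [149.7, 262.1])]
top [[392.24083480042447, 0.0, 318.7392897151425], [0.0, 392.24083480042447, 197.34976322494865], [0.0, 0.0, 1.0]] 0.01824531136944647 [ 0.389 -0.014  1.314] [ 0.07  0.01 -1.  ]
top probe [(0.67, [190.7, 140.6, 209.8, 159.2], [
[... 1301 characters left out ...]
, 'joint_pos': array([1.22398385e+00, 2.40558104e-01, 4.99343919e-03, 1.33521569e+00,
       9.24453437e-06, 1.57079863e+00]), 'joint_vel': array([ 2.75174818e-04, -8.13455986e-04,  5.98326543e-04,  7.40259096e-05,
       -8.55329551e-04, -7.75728975e-04]), 'tau': array([-1.84423567e-03, -3.72207320e+01,  2.52681935e+01,  1.48329826e-03,
       -9.60353486e-05, -1.14856178e-06]), 'eef_pos': array([0.16994497, 0.4702223 , 0.2313249 ]), 'tool_rot': array([ 1.72539632e-01,  9.85002576e-01,  8.66343300e-06, -3.17511862e-06]), 'ft_force': array([0.3327127 , 0.00785281, 0.34278308]), 'ft_torque': array([ 0.00551472,  0.00986091, -0.02008223]), 'grasp_force': 0.0, 'grip_width': 0.08545132785752113}
```

View pics/a.png

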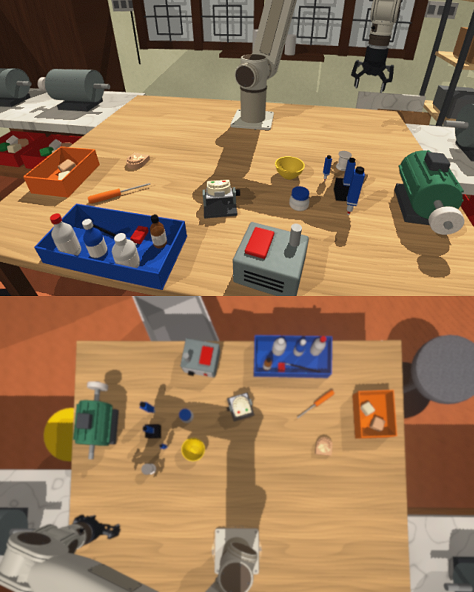

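The overview shows three blue testers near the stand (scene about 440–495, 208–290), the tilting table at about (295,256) in scene, and the bowl and jar between them. I'll zoom in on these.

```bash
python3 - <<'E'
from h import *
P=pickle.load(open('p0.pkl','rb'))
a=P['scene']['image'][190:300,260:310+200]; b=P['top']['image'][120:245,180:350]
up=lambda i,w:cv2.resize(i,(w,int(i.shape[0]*w/i.shape[1])),interpolation=cv2.INTER_CUBIC)
im=np.hstack([up(a[:,:60],250),up(a[:,165:],0+390)[:458].repeat(1,0)]) if 0 else None
x=up(a,700)[:300]; y=up(b,400)
y=np.pad(y,((0,0),(0,300),(0,0)))
s=up(P['scene']['image'][235:285,270:320],290); y[:290,405:695]=s
save('b',np.vstack([x,y]))
# bench positions
c=P['top']
for n,uv,z in [('blue198',(198.6,150.2),.1),('stand',(208.6,183),.04),('blue220',(220,203),.05),('table',(324.4,148.3),.06),('bowl',(260.5,207),.03),('jar',(251,161.5),.04),('spool',(200.6,233.6),.04)]: print(n,atz(c,uv,z).round(3))
E
```

```text
blue198 [0.618 0.381 0.1  ]
stand [0.521 0.365 0.04 ]
blue220 [0.455 0.324 0.05 ]
table [ 0.633 -0.013  0.06 ]
bowl [0.444 0.196 0.03 ]
jar [0.593 0.228 0.04 ]
spool [0.356 0.387 0.04 ]
```

View pics/b.png

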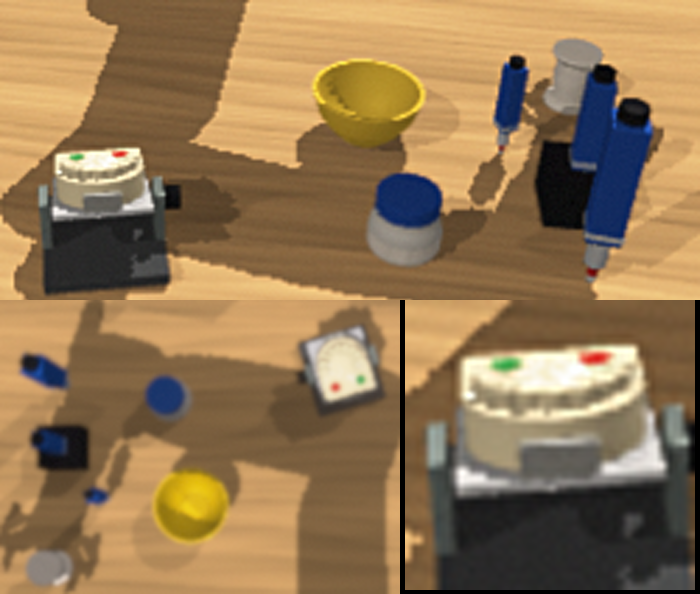

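The crops show the middle tester in the black stand (top crop about (50,440)). The small and large ones stand free next to it. The red dot is on the table's +y side, and the slope faces the robot. I'll move over the stand for a closer look.

>>> drive_tool(increments=[[[37, -14, 7], [0, 0, 0], 1], [[37, -14, 7], [0, 0, 0], 1], [[37, -14, 7], [0, 0, 0], 1], [[37, -14, 7], [0, 0, 0], 1], [[37, -14, 7], [0, 0, 0], 1], [[37, -14, 7], [0, 0, 0], 1], [[37, -14, 7], [0, 0, 0], 1], [[37, -14, 7], [0, 0, 0], 1]])

```text
clock: 2.32
eef_pos: [0.4676, 0.3572, 0.2878]
tool_rot: [0.173, 0.985, 0.0, 0.0]
ft_force: [-0.1, 1.6, 0.5]
grip_width: 0.0852
grasp_force: 0.0
```

>>> drive_tool(increments=[[[0, 0, 0], [0, 0, 0], 1], [[0, 0, 0], [0, 0, 0], 1], [[0, 0, 0], [0, 0, 0], 1]])

```text
clock: 2.57
eef_pos: [0.4658, 0.358, 0.2868]
tool_rot: [0.173, 0.985, -0.0, -0.001]
ft_force: [-0.3, 0.4, 0.3]
grip_width: 0.0852
grasp_force: 0.0
```

```bash
python3 - <<'E'
from h import *
c=camera('wrist');s=camera('scene');D={}
for n,k in (('w',c),('s',s)):
    for q in ['probe','stand']:
        D[n,q]=r=silhouettes(q,k)
        print(n,q,[(round(d['conf'],2),np.array(d['bbox']).tolist(),np.argwhere(d['region']).mean(0)[::-1].round(1).tolist()) for d in r])
pickle.dump((c,s,D),open('p1.pkl','wb')); save('c',c['image'],1.25)
o=get_obs();print(o['clock'],o['eef_pos'],o['tool_rot'],o['joint_pos'])
print(c['view'].round(3))
E
```

```text
w probe [(0.84, [361.2, 257.5, 409.2, 347.4], [384.7, 303.5]), (0.76, [267.3, 160.1, 296.0, 190.8], [281.9, 174.6]), (0.66, [341.8, 196.1, 371.4, 247.8], [354.4, 223.1])]
w stand [(0.59, [316.1, 169.4, 382.6, 239.3], [347.1, 199.5])]
s probe [(0.76, [436.0, 208.8, 446.4, 242.6], [442.2, 224.0]), (0.75, [460.7, 214.2, 480.2, 248.2], [471.2, 232.0]), (0.64, [470.5, 225.0, 493.7, 289.2], [479.6, 253.8]), (0.31, [387.7, 251.8, 418.2, 287.6], [404.4, 268.3])]
s stand [(0.79, [450.8, 238.6, 471.1, 271.9], [460.3, 256.6]), (0.67, [269.7, 241.9, 329.8, 297.0], [297.2, 269.7])]
2.8667 [0.46486546 0.35890501 0.28751096] [ 1.71618290e-01  9.85163520e-01  3.34506301e-05 -5.45257936e-06] [6.57444500e-01 4.08147133e-01 3.84981649e-01 1.54758884e+00
 5.32008010e-05 1.00238869e+00]
[[ 0.342  0.94  -0.002 -0.495]
 [ 0.903 -0.328  0.278 -0.355]
 [ 0.26  -0.097 -0.961  0.346]
 [ 0.     0.     0.     1.   ]]
```

View pics/c.png

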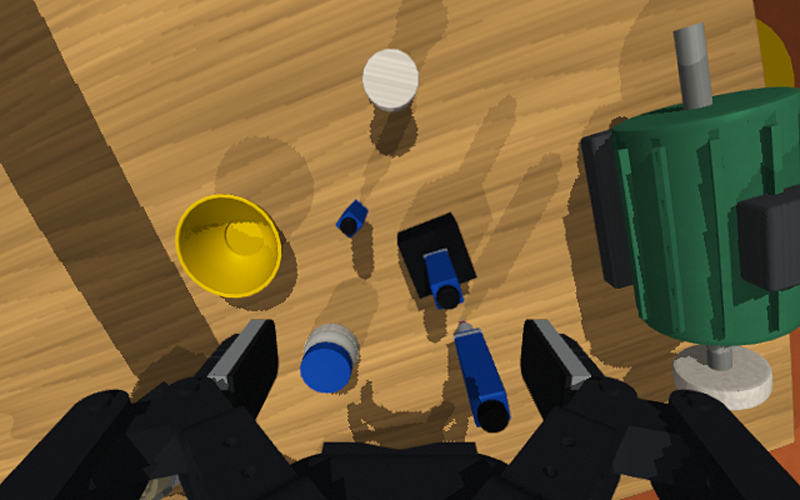

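The wrist view shows the middle tester in the stand, with its cap at display (447,297) and the stand's top edge running from (398,235) to (453,213) to (477,278). The large tester is at (490,410), the small one at (350,222) and the jar at (328,368).

```bash
python3 - <<'E'
from h import *
c,s,D=pickle.load(open('p1.pkl','rb'))
print('cap',tri([(c,(357.6,237.6)),(s,(475.4,216.4))]).round(4), atz(c,(357.6,237.6),.143).round(4), atz(s,(475.4,216.4),.143).round(4))
for uv in [(398,235),(453,213),(477,278)]: print(atz(c,np.array(uv)/1.25,.048).round(4))
print('large cap',tri([(c,(492/1.25,412/1.25)),(s,(260+634/2.8,190+110/2.8))]).round(4))
print('small cap',tri([(c,(349/1.25,226/1.25)),(s,(260+517/2.8,190+62/2.8))]).round(4))
print('jar',atz(c,(327/1.25,368/1.25),.055).round(4))
im=c['image'];save('d',im[150:260,300:410],5)
E
```

```text
cap [0.5254 0.3751 0.1368] [0.5227 0.3748 0.143 ] [0.5357 0.3728 0.143 ]
[0.4879 0.3485 0.048 ]
[0.4855 0.4038 0.048 ]
[0.5546 0.406  0.048 ]
large cap [0.6153 0.379  0.1633]
small cap [0.4555 0.3184 0.0987]
jar [0.5931 0.2326 0.055 ]
```

View pics/d.png

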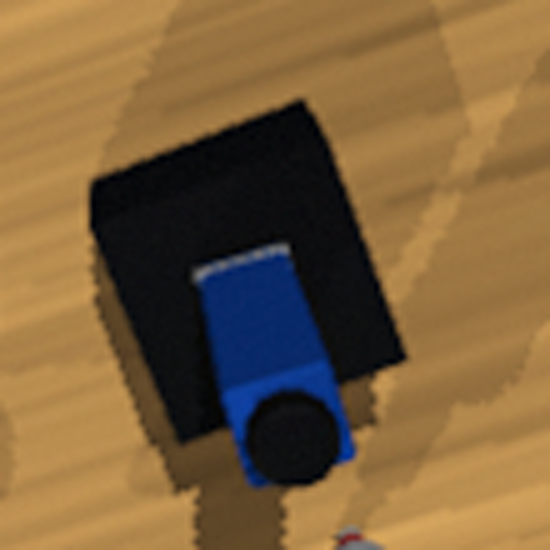

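```bash
python3 - <<'E'
from h import *
c,s,D=pickle.load(open('p1.pkl','rb'))
f=lambda uv,z:atz(c,np.array(uv)/5+[299.6,149.6],z)
for n,L,z in [('stand',[(97,225),(322,145),(404,357),(185,440)],.048),('bartop',[(220,392),(325,365),(352,458),(258,487)],.133)]:
    Q=np.array([f(u,z) for u in L]); e=np.diff(np.vstack([Q,Q[:1]]),axis=0)
    print(n,Q.mean(0).round(4),np.linalg.norm(e,axis=1).round(4),np.degrees(np.arctan2(e[:,1],e[:,0])).round(1))
print('cap',f((292,437),.143)); a,b=f((195,275),.048),f((288,248),.048); print((a+b)/2,np.degrees(np.arctan2(*(b-a)[1::-1])), np.linalg.norm(b-a))
r=R.from_quat(get_obs()['tool_rot']).as_matrix();print(r.round(3),'tool y ang',np.degrees(np.arctan2(r[1,1],r[0,1])))
E
```

```text
stand [0.5245 0.3755 0.048 ] [0.0561 0.057  0.0572 0.059 ] [  90.2    2.6  -87.8 -178.5]
bartop [0.5241 0.3753 0.133 ] [0.0205 0.0199 0.0189 0.0211] [  85.4   -2.6  -91.4 -178.4]
cap [0.52222289 0.37537092 0.143     ]
[0.5159184  0.37569572 0.048     ] 86.9423857186817 0.023046457835431383
[[-0.941  0.338  0.   ]
 [ 0.338  0.941  0.   ]
 [ 0.     0.    -1.   ]] tool y ang 70.23615355377898
```

>>> drive_tool(increments=[[[20, 6, -10], [0, 0, 6], 1], [[20, 6, -10], [0, 0, 6], 1], [[20, 5, -10], [0, 0, 6], 1], [[0, 0, -35], [0, 0, 0], 1], [[0, 0, -35], [0, 0, 0], 1], [[0, 0, -35], [0, 0, 0], 1], [[0, 0, -30], [0, 0, 0], 1], [[0, 0, -26], [0, 0, 0], 1]])

```text
clock: 3.53
eef_pos: [0.5244, 0.3751, 0.0938]
tool_rot: [0.016, 1.0, -0.001, -0.001]
ft_force: [0.5, 0.1, 0.3]
grip_width: 0.0854
grasp_force: 0.0
```

>>> drive_tool(increments=[[[0, 0, 0], [0, 0, 0], 1], [[0, 0, 0], [0, 0, 0], 1], [[0, 0, 0], [0, 0, 0], 0], [[0, 0, 0], [0, 0, 0], 0], [[0, 0, 0], [0, 0, 0], 0], [[0, 0, 0], [0, 0, 0], 0], [[0, 0, 0], [0, 0, 0], 0], [[0, 0, 0], [0, 0, 0], 0]])

```text
clock: 4.2
eef_pos: [0.5266, 0.3757, 0.0977]
tool_rot: [0.016, 1.0, 0.001, 0.001]
ft_force: [-1.1, -0.6, 3.4]
grip_width: 0.0214
grasp_force: 58.9
```

>>> drive_tool(increments=[[[0, 0, 8], [0, 0, 0], 0], [[0, 0, 15], [0, 0, 0], 0], [[0, 0, 20], [0, 0, 0], 0], [[0, 0, 25], [0, 0, 0], 0], [[0, 0, 25], [0, 0, 0], 0], [[0, 0, 25], [0, 0, 0], 0], [[0, 0, 20], [0, 0, 0], 0], [[0, 0, 0], [0, 0, 0], 0]])

```text
clock: 4.87
eef_pos: [0.5277, 0.3764, 0.2401]
tool_rot: [0.016, 1.0, 0.003, 0.004]
ft_force: [0.3, 1.1, 0.9]
grip_width: 0.0211
grasp_force: 58.7
```

>>> drive_tool(increments=[[[0, -30, 5], [0, 0, 0], 0], [[0, -40, 5], [0, 0, 0], 0], [[-5, -40, 5], [0, 0, 0], 0], [[-10, -40, 5], [0, 0, 0], 0], [[-10, -40, 5], [0, 0, 0], 0], [[-5, -40, 5], [0, 0, 0], 0], [[0, -40, 0], [0, 0, 0], 0], [[0, -20, 0], [0, 0, 0], 0]])

```text
clock: 5.53
eef_pos: [0.4946, 0.0813, 0.264]
tool_rot: [0.018, 1.0, -0.001, -0.0]
ft_force: [-0.5, 0.3, -1.0]
grip_width: 0.0212
grasp_force: 59.1
```

>>> drive_tool(increments=[[[0, 0, 0], [0, 0, 0], 0], [[0, 0, 0], [0, 0, 0], 0], [[0, 0, 0], [0, 0, 0], 0]])

```text
clock: 5.78
eef_pos: [0.4956, 0.0855, 0.2636]
tool_rot: [0.016, 1.0, 0.0, -0.001]
ft_force: [0.1, -0.8, -2.1]
grip_width: 0.0214
grasp_force: 59.1
```

```bash
python3 - <<'E'
from h import *
c=camera('wrist');s=camera('scene');t=camera('top');D={}
for n,k in (('w',c),('s',s),('t',t)):
    for q in ['probe','red_dot','tilt_table','table_base']:
        D[n,q]=r=silhouettes(q,k)
        print(n,q,[(round(d['conf'],2),np.array(d['bbox']).tolist(),np.argwhere(d['region']).mean(0)[::-1].round(1).tolist()) for d in r])
pickle.dump((c,s,t,D),open('p2.pkl','wb')); save('e',c['image'],1.25)
o=get_obs();print(o['clock'],o['eef_pos'],o['tool_rot'],o['joint_pos'],o['grip_width'],o['ft_force'])
E
```

```text
w probe [(0.9, [293.7, 201.4, 350.1, 336.8], [319.3, 270.7]), (0.89, [508.3, 117.3, 576.7, 146.1], [543.7, 129.7]), (0.57, [534.4, 246.3, 638.2, 331.3], [595.2, 287.1])]
w red_dot [(0.48, [236.1, 267.0, 247.1, 279.0], [240.6, 272.5])]
w tilt_table [(0.58, [200.4, 244.5, 263.1, 299.4], [230.9, 272.2])]
w table_base [(0.95, [197.5, 226.5, 280.0, 299.2], [235.0, 260.9])]
s probe [(0.65, [433.6, 210.9, 448.2, 242.2], [441.8, 225.4]), (0.6, [468.2, 225.8, 494.7, 290.1], [479.3, 255.0]), (0.59, [348.0, 128.3, 357.9, 181.6], [350.7, 153.8])]
s red_dot []
s tilt_table [(0.93, [277.1, 242.2, 314.8, 268.9], [295.5, 256.1])]
s table_base [(0.94, [272.3, 240.4, 328.8, 297.1], [297.3, 269.6])]
t probe [(0.57, [188.1, 139.4, 208.6, 162.8], [198.4, 150.2])]
t red_dot [(0.26, [191.2, 227.2, 211.3, 241.6], [200.2, 233.8])]
t tilt_table [(0.65, [312.0, 129.4, 341.2, 164.7], [324.5, 147.6])]
t table_base [(0.9, [306.2, 129.7, 342.3, 168.3], [324.2, 149.5])]
6.5333 [0.49595501 0.08520374 0.26432822] [1.63541357e-02 9.99866262e-01 2.56052491e-07 2.90797762e-05] [ 1.70142661e-01  2.35441664e-01  8.39412404e-02  1.41923866e+00
 -1.02806203e-05  2.02852390e-01] 0.021328840601086866 [ 0.1644527  -0.42090139 -1.3091622 ]
```

View pics/e.png

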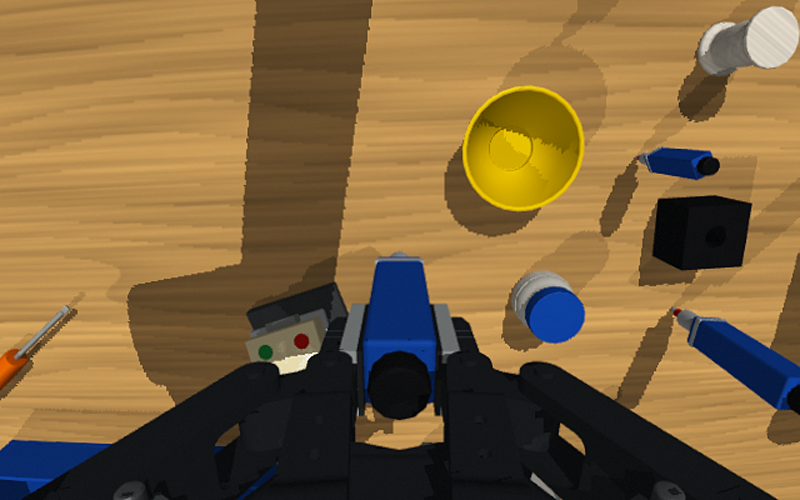

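The wrist view shows the held tester at (400,330), the red dot at display (301,341) and the green dot at (265,352), partly behind the gripper. I'll shift for an unobstructed view.

>>> drive_tool(increments=[[[25, 15, 0], [0, 0, 0], 0], [[30, 15, 0], [0, 0, 0], 0], [[30, 10, 0], [0, 0, 0], 0], [[0, 0, 0], [0, 0, 0], 0], [[0, 0, 0], [0, 0, 0], 0], [[0, 0, 0], [0, 0, 0], 0]])

```text
clock: 7.03
eef_pos: [0.5805, 0.125, 0.2637]
tool_rot: [0.016, 1.0, -0.0, -0.001]
ft_force: [-1.7, -1.0, -1.3]
grip_width: 0.0213
grasp_force: 59.2
```

```bash
python3 - <<'E'
from h import *
c=camera('wrist');s=camera('scene');t=camera('top')
o=get_obs();pickle.dump((c,s,t,o),open('p3.pkl','wb'))
print(o['clock'],o['eef_pos'],o['tool_rot'],o['ft_force'])
a=cv2.resize(c['image'][170:310,160:300],(560,560),interpolation=cv2.INTER_CUBIC)
b=cv2.resize(s['image'][236:300,268:332],(240,240),interpolation=cv2.INTER_CUBIC)
d=cv2.resize(t['image'][124:172,302:350],(240,240),interpolation=cv2.INTER_CUBIC)
r=np.zeros((560,240,3),np.uint8);r[:240]=b;r[250:490]=d
save('f',np.hstack([a,r]))
E
```

```text
7.1833 [0.58017241 0.12480546 0.26510401] [1.65211721e-02 9.99863478e-01 4.73644335e-05 2.73059584e-04] [ 0.12061661 -0.02602179 -1.6001657 ]
```

View pics/f.png

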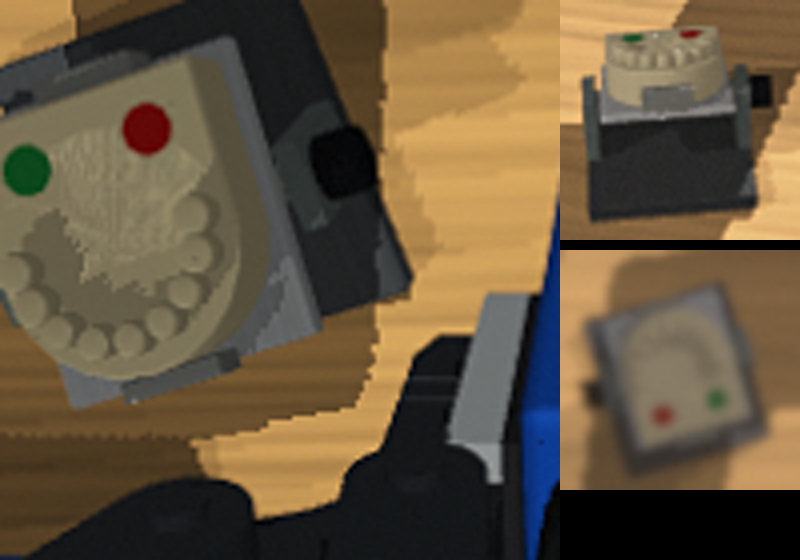

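The crops show the red dot at crop (147,129) and the green dot at (27,170) in the wrist view. In the scene view they are at (692,34) and (634,38), and in the top view at (663,414) and (717,399). I'll fit the table pose to these.

```bash
cat > fit.py <<'E'
from h import *
from scipy.optimize import least_squares
c,s,t,o=pickle.load(open('p3.pkl','rb'))
def W(x,y):return (c,np.array([160+(x+.5)/4-.5,170+(y+.5)/4-.5]),1)
def S(x,y):return (s,np.array([268+(x-560+.5)/3.75-.5,236+(y+.5)/3.75-.5]),1)
def T(x,y):return (t,np.array([302+(x-560+.5)/5-.5,124+(y-250+.5)/5-.5]),1)
ob=[('R',W(147,129)),('G',W(27,170)),('R',S(692,34)),('G',S(634,38)),('R',T(663,414)),('G',T(717,399)),
 ((55,-50,0),S(593,219)),((55,50,0),S(756,206)),((55,50,6),W(410,283)),('C',W(188,57))]
def model(p):
    x,y,yaw,ti,dx,dy=p[:6]; B=R.from_euler('z',yaw); A=B*R.from_euler('y',-ti); h=np.array([x,y,.045])
    f=lambda q:h+A.apply(q)
    return dict(R=f([dx,.018+dy,.032]),G=f([dx,-.018+dy,.032]),C=f([-.0395,.035,.032]),n=A.apply([0,0,1]),b=lambda q:np.array([x,y,0])+B.apply(np.array(q)/1e3))
def res(p):
    m=model(p); r=[]
    off={id(c):p[6:8],id(s):p[8:10],id(t):p[10:12]}
    for k,(cam,uv,w) in ob:
        P=m[k] if isinstance(k,str) else m['b'](k); e=(proj(cam,P)[0]+off[id(cam)]-uv)
        r+=list(e/(.7 if k!='C' else 1.5))
    return np.r_[r,(p[3]-np.radians(19.5))/np.radians(3),p[5]/.001,p[6:12]/1.0]
f=least_squares(res,np.r_[.63,-.013,.3,.34,-.025,0,np.zeros(6)])
if __name__=='__main__':
    p=f.x;m=model(p);print('xy',p[:2].round(4),'yaw,tilt',np.degrees(p[2:4]).round(1),'dots',p[4:6].round(4),'cost',f.cost.round(2),'off',p[6:].round(2))
    sd=np.sqrt(np.diag(np.linalg.inv(f.jac.T@f.jac)));print('sd',sd[:2],np.degrees(sd[2:4]))
    print('res',f.fun[:20].reshape(-1,2).round(1).tolist())
    print('R',m['R'].round(4),'n',m['n'].round(4)); print('triR',tri([(a[0],a[1]) for k,a in ob if k=='R']),'triG',tri([(a[0],a[1]) for k,a in ob if k=='G']))
E
python3 fit.py
```

```text
xy [ 0.6379 -0.0156] yaw,tilt [16.3 17.5] dots [-0.0213  0.0002] cost 5.2 off [-0.24  0.    0.29 -0.23 -0.13 -0.27]
sd [0.00151627 0.00116482] [0.6721162  2.14677803]
res [[0.0, 0.3], [-0.1, -0.0], [0.1, -0.7], [-0.2, -0.7], [0.0, 0.2], [0.1, 0.0], [-1.3, 0.7], [1.1, 0.7], [0.5, 0.6], [-0.4, -1.9]]
R [ 0.604  -0.0065  0.0691] n [-0.288  -0.084   0.9539]
triR [ 0.60454638 -0.00622067  0.06907363] triG [ 0.61456024 -0.04054621  0.0691637 ]
```

>>> drive_tool(increments=[[[-4, -25, 0], [1.63, -5.59, 0], 0], [[-4, -30, -6], [1.63, -5.59, 0], 0], [[-4, -30, -10], [1.63, -5.59, 0], 0], [[-3, -30, -15], [0, 0, 0], 0], [[-3, -29, -15], [0, 0, 0], 0], [[0, 0, -10], [0, 0, 0], 0], [[0, 0, 0], [0, 0, 0], 0], [[0, 0, 0], [0, 0, 0], 0]])

```text
clock: 7.85
eef_pos: [0.562, -0.0191, 0.2088]
tool_rot: [0.017, 0.988, 0.045, 0.145]
ft_force: [0.4, -0.3, -0.5]
grip_width: 0.0211
grasp_force: 59.4
```

>>> drive_tool(increments=[[[2, 0, -10], [0, 0, 0], 0], [[3, 1, -10], [0, 0, 0], 0], [[3, 1, -9], [0, 0, 0], 0], [[0, 0, 0], [0, 0, 0], 0], [[0, 0, 0], [0, 0, 0], 0], [[0, 0, 0], [0, 0, 0], 0]])

```text
clock: 8.35
eef_pos: [0.5711, -0.0163, 0.179]
tool_rot: [0.016, 0.988, 0.045, 0.145]
ft_force: [-0.0, -0.2, -1.0]
grip_width: 0.0212
grasp_force: 59.3
```

```bash
python3 - <<'E'
from fit import *
m=model(f.x); c=camera('wrist');s=camera('scene');t=camera('top')
O=[get_obs()];
o=O[0];pickle.dump((c,s,t,o),open('p4.pkl','wb'))
Rt=R.from_quat(o['tool_rot']).as_matrix();tip=o['eef_pos']+.0865*Rt[:,2];n=m['n']
print(o['clock'],o['eef_pos'],'ang',np.degrees(np.arccos(-Rt[:,2]@n)),'tip-R',tip-m['R'],'along n',(tip-m['R'])@n,o['ft_force'])
print('scene tip px',proj(s,tip),'wrist tip',proj(c,tip),'R',proj(c,m['R']),proj(s,m['R']))
a=cv2.resize(c['image'][160:340,240:400],(480,540),interpolation=cv2.INTER_CUBIC)
b=cv2.resize(s['image'][190:300,262:342],(320,440),interpolation=cv2.INTER_CUBIC)
r=np.zeros((540,320,3),np.uint8);r[:440]=b
save('g',np.hstack([a,r]))
E
```

```text
8.5 [ 0.57133595 -0.01666556  0.17980149] ang 0.0615877667408292 tip-R [-0.00771073 -0.00290298  0.02818718] along n 0.0293534059078487 [-0.34560392  0.21852139 -0.78170561]
scene tip px [[301.71083585 232.4104468 ]] wrist tip [[319.0850652  207.68131686]] R [[319.64683316 195.84922425]] [[302.64000787 244.47134165]]
```

View pics/g.png

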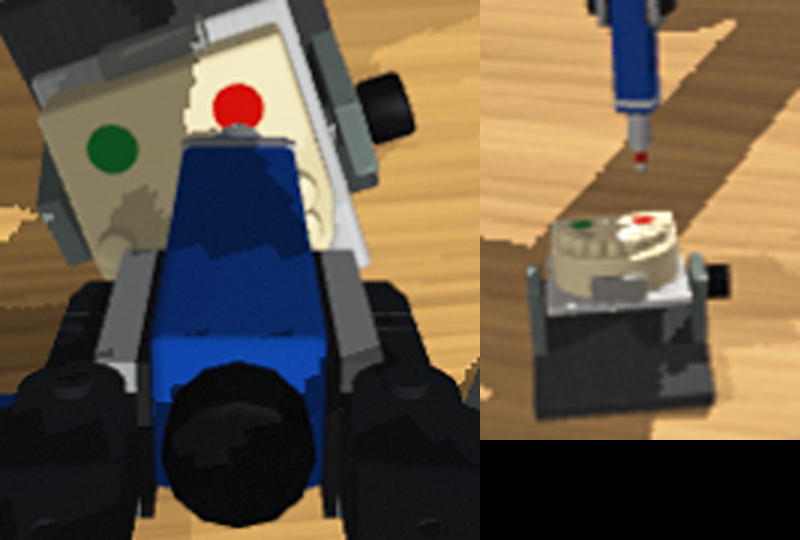

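Wrist crop: the dot is at (238,107), as predicted, and the nose rim is at (240,127). Scene crop: the tip is at (641,170), matching its prediction within half a pixel. Next I check the in-hand offset along the tool's x axis.

```bash
python3 - <<'E'
from fit import *
c,s,t,o=pickle.load(open('p4.pkl','rb'))
Rt=R.from_quat(o['tool_rot']).as_matrix();x,y,z=Rt.T;tip=o['eef_pos']+.0865*z
q=lambda dx,dy,up:(proj(c,tip+x*dx+y*dy-z*up)[0]-[240,160]).round(2)*3+1
print('tool x',x)
for sx in(1,-1):print(sx,'nose rim',q(sx*.007,0,.016),'bar low',q(sx*.011,.011,.038),q(sx*.011,-.011,.038),'bar top',q(sx*.011,.011,.123),q(sx*.011,-.011,.123))
print('cap',q(0,0,.133))
print('R-tip scene meas')
E
```

```text
tool x [-0.95714134  0.0446439  -0.2861597 ]
1 nose rim [238.09 135.28] bar low [292.99 147.82] [182.77 147.88] bar top [329.47 363.52] [143.41 363.55]
-1 nose rim [238.18 194.68] bar low [291.46 249.79] [184.57 249.82] bar top [324.73 519.58] [148.78 519.55]
cap [236.29 495.67]
R-tip scene meas
```

```bash
python3 - <<'E'
from fit import *
c,s,t,o=pickle.load(open('p4.pkl','rb'))
Rt=R.from_quat(o['tool_rot']).as_matrix();e=o['eef_pos']
# probe frame expressed with tool axes, z along tool (down): tip at 0
w=lambda x,y:np.array([240+(x+.5)/3-.5,160+(y+.5)/3-.5]); sc=lambda x,y:np.array([262+(x-480+.5)/4-.5,190+(y+.5)/4-.5])
ob2=[(c,(.011,.011,-.038),w(293,147)),(c,(.011,-.011,-.038),w(183,147)),(c,(.011,.011,-.123),w(325,336)),(c,(.011,-.011,-.123),w(153,337)),
(c,(0,0,-.133),w(238,445)),(c,(.007,0,-.016),w(240,126)),(s,(0,0,0),sc(641,171)),(s,(-.007,0,-.016),sc(639,150)),(s,(-.011,0,-.038),sc(637,108))]
def g(p,cam,q):
    P=e+Rt@(np.array([p[0],p[1],.0865+p[2]])+R.from_rotvec([p[3],p[4],0]).apply(q))
    return proj(cam,P+(p[5:8] if cam is c else p[8:11]))[0]
fun=lambda p:np.r_[np.concatenate([(g(p,cam,q)-uv)/.8 for cam,q,uv in ob2]),p[5:8]/.0015,p[8:11]/.0015,p[0:3]/.005]
f2=least_squares(fun,np.zeros(11));p=f2.x
print('shift tool mm',(p[:3]*1e3).round(2),'rot deg',np.degrees(p[3:5]).round(2),'cam mm',(p[5:]*1e3).round(2),'cost',f2.cost)
print((f2.fun[:18].reshape(-1,2)*.8).round(1).tolist())
print('sd',np.sqrt(np.diag(np.linalg.inv(f2.jac.T@f2.jac)))[:5])
tip=e+Rt@(np.array([p[0],p[1],.0865+p[2]]));ax=-Rt@R.from_rotvec([p[3],p[4],0]).apply([0,0,1]);m=model(f.x)
print('tip-R',tip-m['R'],'ang',np.degrees(np.arccos(ax@m['n'])),ax)
E
```

```text
shift tool mm [-0.95  0.68  4.76] rot deg [ 0.05 -0.81] cam mm [ 2.26 -0.29 -3.22 -2.06  0.38  2.84] cost 26.911206102253754
[[-0.5, -1.3], [1.0, -1.3], [0.2, -1.2], [-0.4, -1.5], [0.2, 2.9], [-0.4, 2.3], [0.4, 0.6], [-0.2, 0.0], [-0.7, 1.5]]
sd [0.00144472 0.00118215 0.00138559 0.0035353  0.00546433]
tip-R [-0.00540877 -0.00186731  0.02398119] ang 0.8730957144388272 [-0.30251416 -0.08247252  0.94957015]
```

Tip offset from the dot's axis is under 2 mm and in-hand tilt is under 1°. I'll approach along the face normal.

>>> drive_tool(increments=[[[1.5, 0.4, -4.8], [0, 0, 0], 0], [[1.5, 0.5, -4.8], [0, 0, 0], 0], [[1.5, 0.4, -4.8], [0, 0, 0], 0], [[0.6, 0.2, -1.9], [0, 0, 0], 0], [[0, 0, 0], [0, 0, 0], 0], [[0, 0, 0], [0, 0, 0], 0], [[0, 0, 0], [0, 0, 0], 0]])

```text
clock: 9.08
eef_pos: [0.5761, -0.0153, 0.1631]
tool_rot: [0.016, 0.988, 0.045, 0.145]
ft_force: [0.8, -0.3, -1.3]
grip_width: 0.0216
grasp_force: 59.3
```

```bash
cat > look.py <<'E'
from fit import *
import sys
m=model(f.x);n=m['n'];F=[];E=[]
for i in range(4):
    s=camera('scene');o=get_obs();F.append(o['ft_force']);E.append(o['eef_pos'])
e=np.mean(E,0);Rt=R.from_quat(o['tool_rot']).as_matrix();d=e+.0865*Rt[:,2]-m['R']
print(o['clock'],e.round(4),'ang',np.degrees(np.arccos(-Rt[:,2]@n)).round(2),'h',d@n,'perp',(d-n*(d@n)).round(4),'F',np.mean(F,0).round(2),'Fn',(np.array(F)@n).round(2))
if len(sys.argv)>1:
    c=camera('wrist');pickle.dump((c,s,o),open('p_%s.pkl'%sys.argv[1],'wb'))
    a=cv2.resize(c['image'][160:240,270:370],(500,400),interpolation=cv2.INTER_CUBIC)
    b=cv2.resize(s['image'][205:255,282:322],(320,400),interpolation=cv2.INTER_CUBIC)
    save(sys.argv[1],np.hstack([a[:,:480],b]))
E
python3 look.py k1
```

```text
9.2833 [ 0.5762 -0.0153  0.1633] ang 0.04 h 0.01206833165782631 perp [ 0.0006 -0.0005  0.0001] F [-0.2   0.46 -1.11] Fn [-1.15 -1.19 -1.43 -0.4 ]
```

View pics/k1.png

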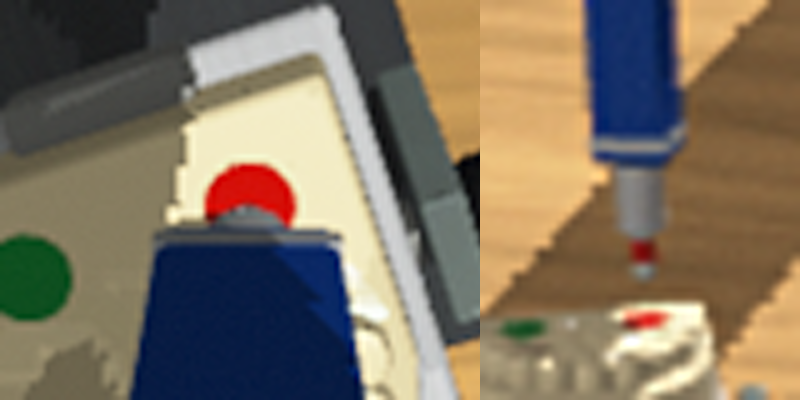

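The scene crop shows the tip at (642,277) above the red dot at (645,320), a gap of about 12–13 mm, centred over it. I'll go 9 mm closer, then step in.

>>> drive_tool(increments=[[[1.2, 0.3, -3.8], [0, 0, 0], 0], [[0.9, 0.3, -2.9], [0, 0, 0], 0], [[0.6, 0.2, -1.9], [0, 0, 0], 0], [[0, 0, 0], [0, 0, 0], 0], [[0, 0, 0], [0, 0, 0], 0], [[0, 0, 0], [0, 0, 0], 0]])

```text
clock: 9.83
eef_pos: [0.5788, -0.0144, 0.1544]
tool_rot: [0.016, 0.988, 0.045, 0.145]
ft_force: [-0.3, -0.5, -0.5]
grip_width: 0.0212
grasp_force: 59.3
```

```bash
python3 look.py
```

```text
10.0333 [ 0.5788 -0.0145  0.1545] ang 0.03 h 0.0028958998928770813 perp [ 0.0006 -0.0005  0.0001] F [-0.19  0.21 -1.45] Fn [-0.18 -2.26 -1.39 -1.56]
```

>>> drive_tool(increments=[[[0.6, 0.2, -1.9], [0, 0, 0], 0], [[0, 0, 0], [0, 0, 0], 0], [[0, 0, 0], [0, 0, 0], 0], [[0, 0, 0], [0, 0, 0], 0]])

```text
clock: 10.37
eef_pos: [0.5793, -0.0143, 0.1524]
tool_rot: [0.016, 0.988, 0.045, 0.145]
ft_force: [0.5, 0.2, -1.0]
grip_width: 0.0216
grasp_force: 59.3
```

```bash
python3 look.py
```

```text
10.5667 [ 0.5793 -0.0143  0.1525] ang 0.01 h 0.0008118289650468954 perp [ 0.0005 -0.0004  0.0001] F [-0.16 -0.2  -1.06] Fn [-0.92 -0.2  -1.28 -1.39]
```

>>> drive_tool(increments=[[[0.6, 0.2, -1.9], [0, 0, 0], 0], [[0, 0, 0], [0, 0, 0], 0], [[0, 0, 0], [0, 0, 0], 0], [[0, 0, 0], [0, 0, 0], 0]])

```text
clock: 10.9
eef_pos: [0.5801, -0.0141, 0.1508]
tool_rot: [0.016, 0.988, 0.045, 0.145]
ft_force: [-0.9, -0.4, 0.2]
grip_width: 0.0217
grasp_force: 59.6
```

```bash
python3 look.py
```

```text
11.1 [ 0.5801 -0.0141  0.1508] ang 0.03 h -0.001060198688554064 perp [ 0.0007 -0.0004  0.0002] F [-0.49 -0.38  0.6 ] Fn [ 0.82  0.9  -0.07  1.32]
```

Contact: the force is up about 1.8 N, so the plunger is about 1–2 mm in. I'll press further.

>>> drive_tool(increments=[[[0.3, 0.1, -1.0], [0, 0, 0], 0], [[0.3, 0.1, -0.9], [0, 0, 0], 0], [[0.2, 0.0, -0.5], [0, 0, 0], 0], [[0, 0, 0], [0, 0, 0], 0], [[0, 0, 0], [0, 0, 0], 0], [[0, 0, 0], [0, 0, 0], 0]])

```text
clock: 11.6
eef_pos: [0.5808, -0.0139, 0.1483]
tool_rot: [0.016, 0.988, 0.045, 0.145]
ft_force: [-0.1, -0.6, 1.5]
grip_width: 0.0214
grasp_force: 59.6
```

```bash
python3 look.py
```

```text
11.8 [ 0.5808 -0.0139  0.1483] ang 0.02 h -0.0036617824026171464 perp [ 0.0007 -0.0004  0.0002] F [-0.57 -0.53  1.73] Fn [1.61 2.38 1.75 1.68]
```

>>> drive_tool(increments=[[[0.3, 0.1, -1.0], [0, 0, 0], 0], [[0.3, 0.1, -1.0], [0, 0, 0], 0], [[0, 0, 0], [0, 0, 0], 0], [[0, 0, 0], [0, 0, 0], 0], [[0, 0, 0], [0, 0, 0], 0]])

```text
clock: 12.22
eef_pos: [0.5814, -0.0137, 0.1463]
tool_rot: [0.016, 0.988, 0.045, 0.145]
ft_force: [-1.0, 0.1, 3.2]
grip_width: 0.0214
grasp_force: 59.7
```

```bash
python3 look.py k2
```

```text
12.4167 [ 0.5814 -0.0137  0.1463] ang 0.02 h -0.005751786946529047 perp [ 0.0007 -0.0004  0.0002] F [-0.39 -0.85  2.22] Fn [1.75 2.56 2.63 2.28]
```

View pics/k2.png

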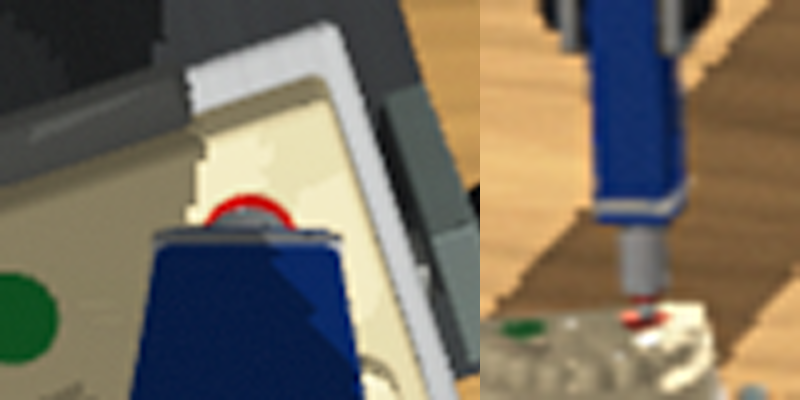

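The scene crop shows the tip on the red dot (645,318) with the nose rim at (645,292), so about 10 mm of plunger shows. The force of about 3.4 N gives the same reading, roughly 6 mm in. Handing in.

```bash
python3 -c "
from workcell import job_done;print(job_done())"
```

```text
the job is handed in; nothing more can be done
None
```

I handed the job in with the tester held square on the red dot and steady: plunger about 6 mm in (mid red band), pressing with about 3.4 N, both estimated from force readings and camera views; the hand-in returned no verdict.

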